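Put the stylus case back in its bay

ROBOT

A 6-joint arm with a two-finger parallel gripper is mounted at the origin on a cart in front of the work surface, level with it; the furniture and walls round the work are solid. World frame = base frame: x ahead of the robot, y to its left, z up, the work surface at z = 0. Lengths are in mm, angles in rad, forces in N, time in s.
With the tool pointing down it reaches from about 350 to 975 mm from the base axis. Payload 7.1 kg.
Tool frame: the origin (TCP) lies on the front face of the gripper's body, between the roots of the fingers; the fingertips stand 80 mm ahead of it and the grasp point (between the pads) lies 61 mm ahead of it (env.tips_ahead is the distance from the TCP to the fingertips, in mm); z points along the fingers, y is the direction in which the jaws open and shut (so a half turn about z gives the same grasp; the last joint's range is limited). The gripper opens to 88 mm and grips with 3 to 60 N. Pads are 20 mm wide; open, the fingers measure 115 mm over their backs; the gripper's body (75 mm by 178 mm) begins 61 mm behind the grasp point.
Start: joints at [1.23, 0.423, 1.63, -0, 1.089, -0.019], TCP at [197.64, 592.911, 302.675] pointing down, gripper open.
Joint ranges: [-3, 3], [-0.9, 2.11], [0.09, 2.58], [-1.31, 4.45], [0.11, 2.69], [-2.54, 2.54]. Speed limits (rad/s): [2.39, 2.39, 3.01, 3.14, 3.14, 3.14].

INTERFACE

Orientations are given as a unit quaternion [x, y, z, w].
In Python, from station import env, set_gripper, viewer, workorder gives the robot as it stands. Calls block until the motion is done:
- env.reach(position, orientation): joint-space move of the TCP to a pose.
- env.move_l(position, rot=None, rate=150, f_stop=None): straight line of the TCP; rot=None keeps the orientation; rate is the mean speed in mm/s. With f_stop (N) it stops when the force on the tool has changed by that much, and returns True; else False.
- env.move_joints(angles): joint-space move.
- set_gripper(opening): finger opening in mm; the grip force is fixed at half the most; returns when the fingers have stopped.
- env.hold(seconds).
- env.ik(position, orientation): joint angles nearest the present ones, or None.
- env.read_state(): the state.
- viewer.camera(name): name is "side" or "top"; returns the picture (420x560x3 uint8, blue, green, red); there is no depth.
- viewer.camera_params(name): a dict with "fx", "fy", "cx", "cy" (pixels), "pose" (4x4, takes a point from camera to world coordinates). Camera axes: x right, y up, looking along -z (the intrinsics and any distortion apply to the point x, -y, -z); pixel columns grow to the right and rows downward; lengths in mm; the calibration is good to about 2 mm. A picture is of the moment at which its call begins. camera_params takes no time and is no camera call.
A pose or a line that the arm cannot do raises env.IKError and nothing moves.
- workorder.sign_off(): hands the job in, once; it reports no verdict.
The state is a dict: "time_s": time; "qpos": joint angles; "dq": joint speeds; "tau": joint torques, N m; "tool_pos": TCP position; "orientation": TCP orientation; "force": force on the tool from outside, world axes, zero at the start; "wrist_torque": the same for the moment, N m; "width": finger opening in mm.
Only numpy, scipy, OpenCV 4.12 (cv2) and the standard library are available. Lean on these libraries where they do the work, as an engineer would, in place of code of your own. Each camera call takes 0.05 s, during which the arm holds its last target. There are 200 camera calls.

TASK

Put the flat stylus case back into the empty bay of the little rack, keeping it standing on its long edge throughout. Lift it down from the gauge box and stand it on the table in front of the rack, clear of the bay, and let go of it; then push it from behind along the table, end first, until it is fully home against the rubber stop at the back of the bay. Leave the white boxes in the rack and everything else on the table where they are.

Things in the scene. Friction and masses are not known exactly. Their poses are not given: they have to be found in the camera images.
- stylus_case: Flat plastic case, half grey, half black, 120 x 70 x 20 mm, 0.1 to 0.2 kg, standing on its long edge on the gauge box (so 120 mm long, 20 mm thick, 70 mm high). Origin at the centre of its black 120 x 70 mm face, 35 mm above what it stands on; own y along the 120 mm length, own x vertical, own z horizontal through the 20 mm thickness (see point case_mid for its middle).
- case_mid (a point): The middle of the stylus case's volume (10 mm from the body's origin along own z).
- gauge_box: Closed brown wooden gauge-block box, fixed, 147 mm (own x) by 210 mm (own y), flat top 60 mm above the table. Origin at the centre of its underside. The stylus case starts on top of it.
- rack: Fixed aluminium rack, 114 mm deep (own x), 112 wide (own y; 3 mm thick feet project 18 mm at the sides), 82 high. Origin: centre of its footprint, on the table. Three bays without floor, roofed by two 16 mm wide straps (over mouth and back), at own y -36, 0, +36 mm, each 32 mm wide, 78 high, open to own -x (roughly to the robot): mouth at own x -57 mm, back wall at +53. Two hold a white box each.
- bay_stop: Black rubber end stop at the back of the empty bay. Its origin is on the table in the middle of that bay; axes parallel to the rack (own x points into the bay). Bay mouth at own x -57 mm; rubber face at +47 mm, 22 mm wide, 10 to 60 mm high. With the case home, its middle is at own x -13 mm and its near end stands 16 mm out of the mouth.
- probe_box_1: White box 24 x 60 x 62 mm standing in another bay of the rack; origin at the centre of its underside. Loose; to be left alone.
- probe_box_2: White box 24 x 60 x 62 mm standing in another bay of the rack; origin at the centre of its underside. Loose; to be left alone.
- stepped_shaft: Bystander: upright turned steel stepped shaft, diameter 38 mm, 87 mm high; origin at the centre of its underside. Loose.
- ring_gauge: Bystander: steel ring gauge lying flat, diameter 66 mm, 22 mm high; origin at the centre of its underside. Loose.
- flange_part: Bystander: steel flange, diameter 60 mm, 32 mm high; origin at the centre of its underside. Loose.

How it is judged:
By the outcome, as a careful person would: the job done as asked, in the order asked, and still so for the second after the job is handed in, with the robot touching nothing.
It also fails if it takes over 48 s, if anything falls off the work surface, if the arm or the gripper's body presses on something with over 40 N, if the wrist force passes 120 N, or if a joint passes its speed limit or range.

## Working session

There is one attempt and no reset: what is moved stays moved. The work goes in short steps, each a Python script; the robot and the scene stay as the last script left them, time stands still between calls to the robot, and variables do not carry over. Pictures are saved under pics/ and viewed, about 8 in all and at most 12, crops included, and the job is handed in when it is done.

```bash
ls; mkdir -p pics
python3 - <<'E'
from station import env,viewer
import cv2
for n in("side","top"):
    cv2.imwrite(f"pics/{n}0.png",viewer.camera(n)); p=viewer.camera_params(n); print(n,p)
print(env.read_state())
E
```

```text
pics
side {'fx': 398.8065116570736, 'fy': 398.8065116570736, 'cx': 277.691460576141, 'cy': 209.48670527170606, 'pose': array([[ 4.27930739e-02, -7.66349871e-01,  6.40996590e-01,
         1.11338180e+03],
       [ 9.99014032e-01,  2.52316406e-02, -3.65284576e-02,
        -7.59917441e+01],
       [ 1.18201832e-02,  6.41927753e-01,  7.66674014e-01,
         7.74723435e+02],
       [ 0.00000000e+00,  0.00000000e+00,  0.00000000e+00,
         1.00000000e+00]])}
top {'fx': 399.2469261346616, 'fy': 399.2469261346616, 'cx': 282.27111013630866, 'cy': 208.00800216279666, 'pose': array([[ 1.73975383e-02,  9.86859548e-01, -1.60641083e-01,
         3.90831738e+02],
       [-9.99641217e-01,  1.38953972e-02, -2.28988188e-02,
        -5.21719379e+01],
       [-2.03657463e-02,  1.60981831e-01,  9.86747225e-01,
         1.17434247e+03],
       [ 0.00000000e+00,  0.00000000e+00,  0.00000000e+00,
         1.00000000e+00]])}
{'time_s': 0.1, 'qpos': array([ 1.23000621e+00,  4.23793577e-01,  1.63059604e+00, -2.25716490e-07,
        1.08862659e+00, -1.90000968e-02]), 'dq': array([ 0.00127055, -0.00148989, -0.00174931, -0.00041319, -0.00066476,
       -0.00202203]), 'tau': array([ 3.45466551e-04, -5.45616567e+01, -2.74325949e+01,  6.46195351e-02,
        1.89037743e-02, -5.28168016e-05]), 'tool_pos': array([197.51008445, 592.55691447, 301.96804754]), 'orientation': array([ 1.60201628e-01,  9.87084055e-01, -7.00308043e-04, -1.27257242e-04]), 'force': array([0.7502914 , 0.27632205, 0.10046388]), 'wrist_torque': array([ 0.01929841, -0.0465073 ,  0.02009361]), 'width': 88.26145183920026}
```

View pics/top0.png

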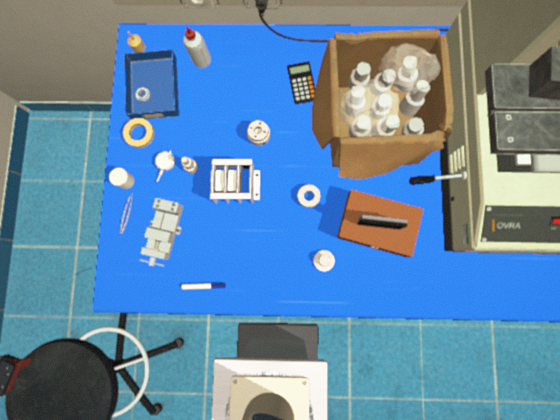

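View pics/side0.png

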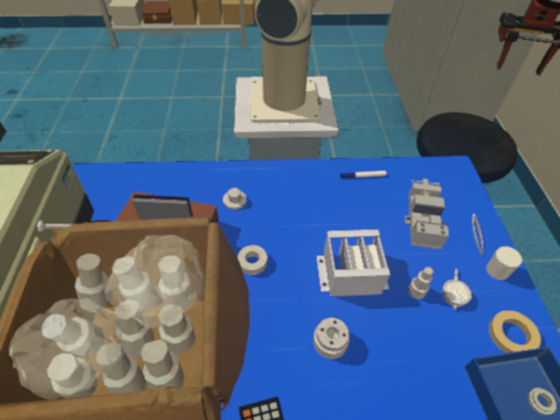

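The top view shows the rack at about (235,180) with two white boxes in its left and middle bays, so the right bay looks empty. The case is at (383,221) on the brown box at (380,222). In the side view the rack is at (355,262) and the case at (162,208). I'll zoom in.

Run:
```python
import cv2,numpy as np
t=cv2.imread("pics/top0.png");s=cv2.imread("pics/side0.png")
f=lambda im,x,y,w,h,k:cv2.resize(im[y:y+h,x:x+w],None,fx=k,fy=k,interpolation=cv2.INTER_CUBIC)
a=f(t,200,145,80,60,5);b=f(t,330,180,100,75,4);c=f(s,310,220,80,80,5)[:300*5//5*1+100];d=f(s,110,185,110,60,3.6363)
o=np.zeros((600,800,3),np.uint8)
o[:300,:400]=a;o[:300,400:]=b;o[300:600,:400]=cv2.resize(s[220:300,310:390],(400,400),interpolation=cv2.INTER_CUBIC)[:300];o[300:300+d.shape[0],400:400+d.shape[1]]=d[:, :400]
cv2.imwrite("pics/crop.png",o)
```

```text
(no output)
```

View pics/crop.png

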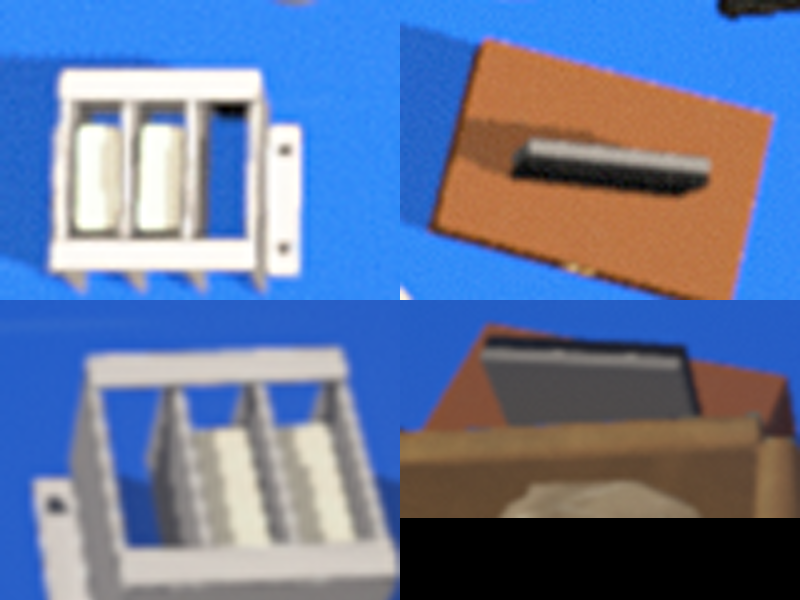

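The crop settles three points. The empty bay is the right one (own y −36). The case's black face points toward the robot. Its grey top edge runs from (362.5,215) to (407.5,219). Next I'll turn these into positions.

```bash
cat > h.py <<'E'
import numpy as np
from station import env,viewer,set_gripper,workorder
from scipy.spatial.transform import Rotation as R
def ray(n,u,v):
    p=viewer.camera_params(n);T=p["pose"]
    d=T[:3,:3]@np.array([(u-p["cx"])/p["fx"],-(v-p["cy"])/p["fy"],-1.]);return T[:3,3],d
def onz(n,u,v,z):
    o,d=ray(n,u,v);return (o+d*(z-o[2])/d[2])[:2].round(1)
def proj(n,P):
    p=viewer.camera_params(n);T=p["pose"];c=T[:3,:3].T@(np.array(P)-T[:3,3])
    return np.array([p["cx"]-p["fx"]*c[0]/c[2],p["cy"]+p["fy"]*c[1]/c[2]]).round(1)
def down(yaw): # tool y axis at angle yaw in world
    y=np.array([np.cos(yaw),np.sin(yaw),0]);z=np.array([0,0,-1.]);return R.from_matrix(np.c_[np.cross(y,z),y,z]).as_quat()
E
python3 - <<'E'
from h import *
A=lambda x,y:(x/5+200-.4,y/5+145-.4)
for p in[(60,70),(262,70),(58,98),(265,98),(50,240),(257,240),(48,268),(257,268)]: print("rack top",p,onz("top",*A(*p),82))
C=lambda x,y:(x/5+310-.4,(y-300)/5+220-.4)
for p in[(88,355),(345,349),(345,376),(88,386),(122,548),(388,546),(398,572),(120,585)]: print("rack side",p,onz("side",*C(*p),82))
B=lambda x,y:((x-400)/4+330-.4,y/4+180-.4)
for p in[(528,140),(711,156),(709,172),(524,157)]: print("case top",onz("top",*B(*p),130))
D=lambda x,y:((x-400)/3.636+110-.4,(y-300)/3.636+185-.4)
for p in[(483,360),(683,368),(686,346),(488,338)]: print("case side",onz("side",*D(*p),130))
for p in[(485,38),(775,117),(432,230)]: print("gbox",onz("top",*B(*p),60))
for x in range(240,420,20):
  print(x,env.ik([x,55,105],down(np.pi/2)) is not None,env.ik([x,55,105],down(0)) is not None)
E
```

```text
rack top (60, 70) [708.  176.4]
rack top (262, 70) [709.3  61.5]
rack top (58, 98) [691.6 176.8]
rack top (265, 98) [693.   59.3]
rack top (50, 240) [609.5 177.5]
rack top (257, 240) [611.1  61.3]
rack top (48, 268) [593.6 177.9]
rack top (257, 268) [595.1  60.9]
rack side (88, 355) [597.5  62. ]
rack side (345, 349) [598.1 174.8]
rack side (345, 376) [612.6 171.8]
rack side (88, 386) [614.1  60. ]
rack side (122, 548) [694.9  63.8]
rack side (388, 546) [697.8 171.7]
rack side (398, 572) [709.9 173.1]
rack side (120, 585) [711.9  60.7]
case top [ 546.2 -237.1]
case top [ 537.3 -356.5]
case top [ 526.7 -354.8]
case top [ 534.9 -234.4]
case side [ 540.8 -354.2]
case side [ 550.9 -236.6]
case side [ 533.6 -236.6]
case side [ 523.4 -354.5]
gbox [ 629.4 -220.2]
gbox [ 575.4 -422.4]
gbox [ 492.3 -182. ]
240 True True
260 True True
280 True True
300 True True
320 True True
340 True True
360 True True
380 True True
400 True True
```

The rack centre is at about (653,117) with yaw near 0. The empty bay axis is y≈82 and the mouth is at x≈595.5. The case middle is at about (535,−296), turned 4.7°. Before going in, I'll check the cardboard flap against the gripper body and check joint 6.

Run:
```python
from h import *
for z in(60,100,150,200,250):
  print(z,"top",onz("top",340,177,z),onz("top",380,172,z),onz("top",410,168,z),"side",onz("side",130,222,z),onz("side",205,222,z))
for a in(-.082,np.pi-.082):
  print(env.ik([535,-296,161],down(a)))
for a in(-np.pi/2,np.pi/2):
  print(env.ik([510,82,101],down(a)),env.ik([400,82,105],down(a)))
import cv2
s=cv2.imread("pics/side0.png")[180:270,20:240];cv2.imwrite("pics/c2.png",cv2.resize(s,None,fx=3.5,fy=3.5,interpolation=2))
```

```text
60 top [ 664.3 -189.7] [ 680.4 -303.7] [ 693.2 -389.2] side [ 541.7 -377.9] [ 547.4 -208.6]
100 top [ 654.5 -184.7] [ 670.  -294.6] [ 682.3 -377.1] side [ 573.7 -361. ] [ 579.1 -201.2]
150 top [ 642.2 -178.6] [ 657.  -283.4] [ 668.7 -362. ] side [ 613.7 -339.9] [ 618.7 -191.9]
200 top [ 629.9 -172.4] [ 644.  -272.1] [ 655.2 -346.8] side [ 653.7 -318.8] [ 658.3 -182.6]
250 top [ 617.7 -166.2] [ 631.  -260.8] [ 641.6 -331.7] side [ 693.7 -297.7] [ 697.9 -173.3]
[-5.24815035e-01  5.89077224e-01  1.74076289e+00 -4.44089210e-16
  8.11752543e-01 -4.42815035e-01]
None
[ 1.36380411e-01  5.94923456e-01  1.96685829e+00 -4.44089210e-16
  5.79810904e-01  1.70717674e+00] [ 1.73050554e-01  5.01714555e-01  2.19794026e+00 -4.44089210e-16
  4.41937835e-01  1.74384688e+00]
[ 1.36380411e-01  5.94923456e-01  1.96685829e+00 -4.44089210e-16
  5.79810904e-01 -1.43441592e+00] [ 1.73050554e-01  5.01714555e-01  2.19794026e+00 -4.44089210e-16
  4.41937835e-01 -1.39774577e+00]
```

View pics/c2.png

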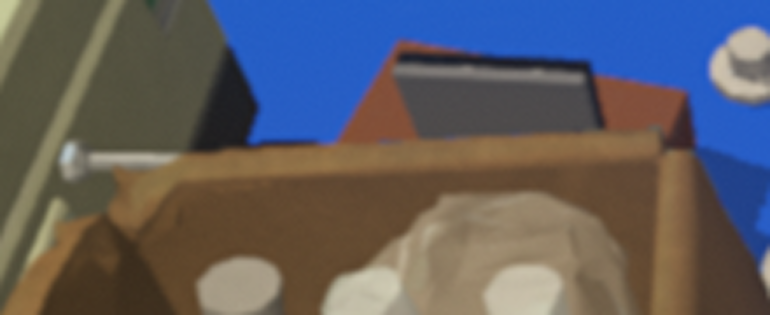

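The view shows the cardboard flap edge at about rows 218–224 of the side picture. By triangulation it is near x≈645, z≈190, so the gripper body has about 15 mm clearance. I'll go above the case and look.

Run:
```python
from h import *
import cv2
q=down(-.082)
env.reach([530,-240,360],q)
env.move_l([535,-296,240],rate=200)
print(env.read_state()["tool_pos"],env.read_state()["time_s"])
s=viewer.camera("side")[60:270,60:280];t=viewer.camera("top")[150:270,310:450]
o=np.zeros((560,800,3),np.uint8)
a=cv2.resize(s,None,fx=2.2,fy=2.2,interpolation=2);b=cv2.resize(t,(312,268),interpolation=2)
o[:a.shape[0],:a.shape[1]]=a;o[:268,486:798]=b;cv2.imwrite("pics/above.png",o)
```

```text
[ 535.44281443 -295.95481931  240.74931652] 4.0583
```

View pics/above.png

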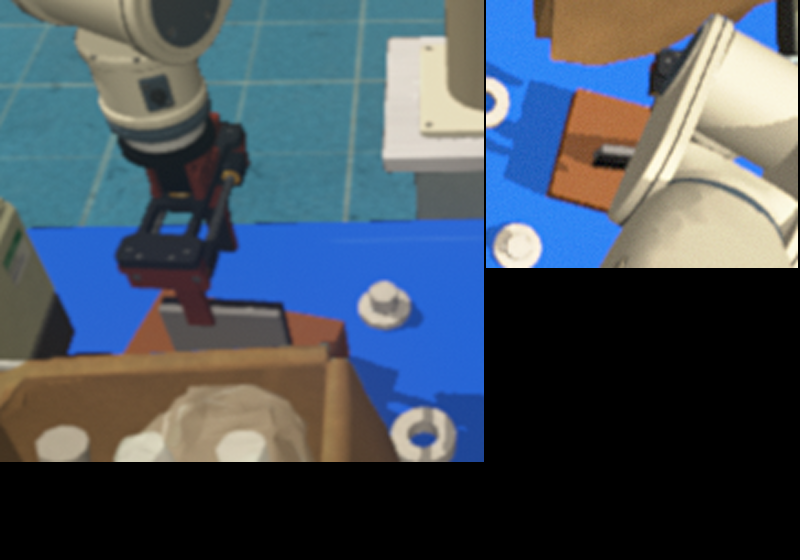

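The far finger hangs just beyond the case, with its tip at about side pixel (151,205), and the body clears the flap. Next: descend, grip and lift a little.

Run:
```python
from h import *
import cv2
print(proj("side",[535+50,-300,160]))
f=lambda:(env.read_state()["force"].round(1),env.read_state()["width"],env.read_state()["tool_pos"].round(1),env.read_state()["time_s"])
print("stop",env.move_l([535,-296,160],rate=100,f_stop=8),f())
set_gripper(34);print(f())
set_gripper(10);print(f())
env.move_l([530,-290,300],rate=120);print(f())
cv2.imwrite("pics/lift.png",cv2.resize(viewer.camera("side")[40:260,60:300],(720,600)))
```

```text
[151.5 207.2]
stop False (array([ 0.8,  0.6, -0.4]), 87.5422976663986, array([ 535.4, -296.2,  160.5]), 5.1083)
(array([-0.1, -0.3,  0.9]), 34.06723966341037, array([ 535., -296.,  160.]), 6.0583)
(array([0.1, 0.7, 0. ]), 19.75495635715012, array([ 534.9, -296. ,  160. ]), 6.4333)
(array([-0.2,  0.4, -1.1]), 19.87177312844963, array([ 529.6, -289.8,  299.1]), 7.75)
```

View pics/lift.png

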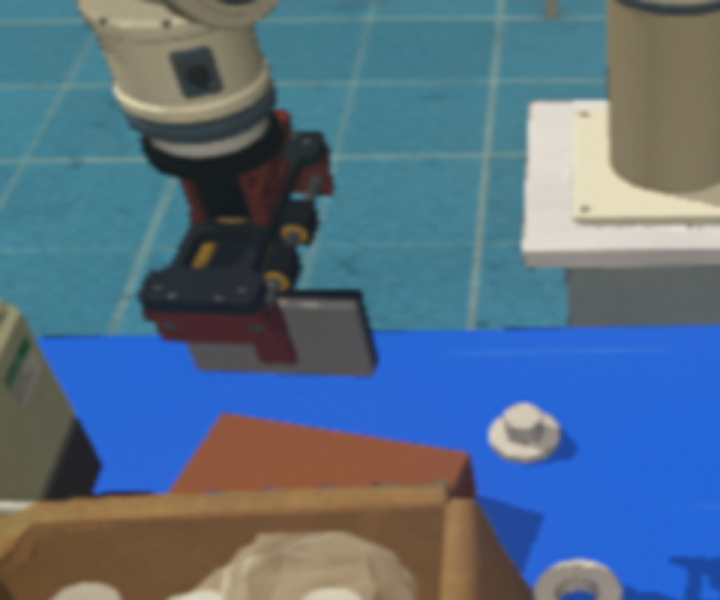

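The picture shows the case gripped and level, clear of the gauge box. Now I'll carry it over and set it down at the bay axis, 30 mm clear of the mouth.

Run:
```python
from h import *
import cv2
f=lambda:(env.read_state()["force"].round(1),env.read_state()["width"],env.read_state()["tool_pos"].round(1),env.read_state()["time_s"])
q=down(np.pi/2)
env.reach([505,82,260],q);print(f())
env.move_l([505,82,112],rate=120);env.hold(.2)
print("stop",env.move_l([505,82,98.5],rate=20,f_stop=4),f())
env.hold(.2);set_gripper(36);env.hold(.2);print(f())
env.move_l([505,82,190],rate=120)
env.move_l([350,82,190],rate=200);print(f())
s=viewer.camera("side");t=viewer.camera("top")
cv2.imwrite("pics/s1.png",s);cv2.imwrite("pics/t1.png",t)
a=cv2.resize(t[140:260,190:310],(400,400),interpolation=2);b=cv2.resize(s[170:300,280:410],(400,400),interpolation=2)
cv2.imwrite("pics/placed.png",np.hstack([a,b]))
```

```text
(array([-0.4, -0.6, -1. ]), 19.80272413643279, array([505.4,  81.5, 260.1]), 9.2)
stop True (array([-0.4, -0.7,  2.9]), 20.162324439637782, array([504.9,  82. ,  99.9]), 11.3667)
(array([ 0.3, -0.7,  0.2]), 35.81868894596723, array([504.4,  81.9,  99.7]), 12.25)
(array([0.3, 0.2, 0.1]), 36.022266519172675, array([351.3,  82.2, 190.2]), 14.075)
```

View pics/placed.png

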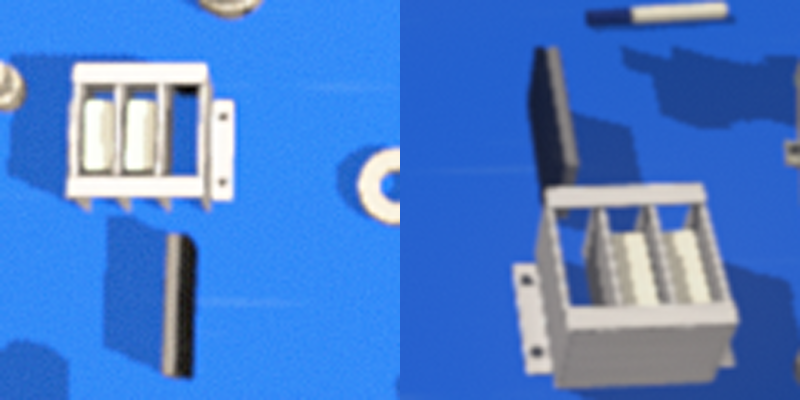

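The case stands in front of the mouth, roughly aligned, spanning about (165–195, 233–377) in the top crop. Next I'll measure its axis against the bay.

Run:
```python
from h import *
A=lambda x,y:(x/3.3333+190-.35,y/3.3333+140-.35)
B=lambda x,y:((x-400)/3.077+280-.35,y/3.077+170-.35)
print("case top: far-left,near-left",onz("top",*A(168,233),70),onz("top",*A(162,375),70),"mid",onz("top",*A(180,235),70),onz("top",*A(175,376),70))
print("side: near R/L, far L",onz("side",*B(535,47),70),onz("side",*B(557,48),70),"far",onz("side",*B(578,163),70))
print("rack strap top",onz("top",*A(68,198),82),onz("top",*A(210,195),82),onz("top",*A(75,64),82),onz("top",*A(208,64),82))
print("side strap", onz("side",*B(543,190),82),onz("side",*B(705,184),82),onz("side",*B(566,330),82),onz("side",*B(738,322),82))
# bay wall edges seen under back/front straps z~78
print("bay walls top z78",onz("top",*A(171,170),78),onz("top",*A(198,170),78))
print("foot outer top",onz("top",*A(234,100),3),onz("top",*A(233,200),3))
# predicted pixels of top crop for ideal case (y=82)
for P in([565,92,70],[445,92,70],[565,82,70],[445,82,70],[565,72,70],[445,72,70]):
  u=proj("top",P);print(P,((u-[190,140]+.35)*3.3333).round(), ((proj("side",P)-[280,170]+.35)*3.077+[400,0]).round())
```

```text
case top: far-left,near-left [564.6  91.9] [445.5  92.8] mid [563.   81.7] [444.8  82. ]
side: near R/L, far L [449.9  72.5] [451.6  89.8] far [567.1  90.3]
rack strap top [591.2 175.4] [595.3  56.3] [707.3 174.8] [708.6  61.3]
side strap [599.6  59.4] [598.2 175.1] [712.5  60.7] [710.6 173.5]
bay walls top z78 [617.1  90.2] [617.4  67.4]
foot outer top [698.1  44.9] [605.9  43.3]
[565, 92, 70] [168. 232.] [580. 161.]
[445, 92, 70] [163. 375.] [559.  42.]
[565, 82, 70] [180. 232.] [566. 161.]
[445, 82, 70] [175. 376.] [546.  42.]
[565, 72, 70] [191. 233.] [553. 161.]
[445, 72, 70] [187. 376.] [534.  43.]
```

The case lies at y≈82 with its axis parallel to the bay, within about 0.5°. Now I'll push with closed fingers, stop just inside the mouth and check.

Run:
```python
from h import *
import cv2
f=lambda:(env.read_state()["force"].round(1),env.read_state()["width"],env.read_state()["tool_pos"].round(1),env.read_state()["time_s"])
set_gripper(0)
env.move_l([400,82,190],rate=150);env.move_l([400,82,98],rate=120);print(f())
print("stop",env.move_l([490,82,98],rate=50,f_stop=10),f())
s=viewer.camera("side");t=viewer.camera("top")
a=cv2.resize(t[140:260,190:310],(400,400),interpolation=2);b=cv2.resize(s[170:300,280:410],(400,400),interpolation=2)
cv2.imwrite("pics/mouth.png",np.hstack([a,b]))
```

```text
(array([ 0.2,  0.4, -0.2]), 0.3132645648076611, array([400. ,  82. ,  98.4]), 16.2667)
stop False (array([-0.6, -0.1, -0. ]), 0.27969844126291554, array([489.9,  82. ,  98. ]), 18.2167)
```

View pics/mouth.png

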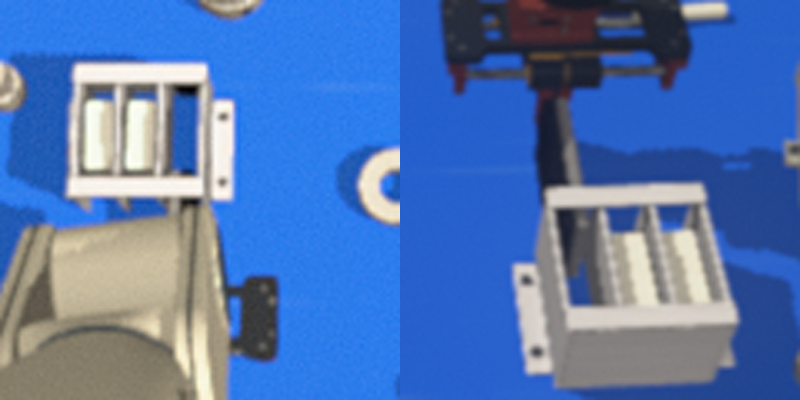

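The side view shows the case's front end passing under the mouth strap at about (570,230), between the bay walls, upright. I'll push on to the stop.

Run:
```python
from h import *
import cv2
f=lambda:(env.read_state()["force"].round(1),env.read_state()["tool_pos"].round(1),env.read_state()["time_s"])
print("stop",env.move_l([555,82,98],rate=50,f_stop=10),f())
print("stop",env.move_l([590,82,98],rate=20,f_stop=10),f())
env.hold(.2);print(f())
env.move_l([500,82,98],rate=120);env.move_l([400,82,220],rate=200);env.move_l([330,82,260],rate=200);print(f())
s=viewer.camera("side");t=viewer.camera("top")
a=cv2.resize(t[140:260,190:310],(400,400),interpolation=2);b=cv2.resize(s[170:300,280:410],(400,400),interpolation=2)
cv2.imwrite("pics/home.png",np.hstack([a,b]))
```

```text
stop False (array([0.3, 0.4, 0.8]), array([554.8,  82. ,  98. ]), 19.7667)
stop True (array([-0.2,  0.2,  0.9]), array([568.6,  81.9,  97.5]), 20.6583)
(array([-0.8, -0.1, -0.5]), array([568.1,  81.9,  97.2]), 20.8583)
(array([ 0.4, -0.3,  0.9]), array([331. ,  82.1, 259.9]), 23.0667)
```

View pics/home.png

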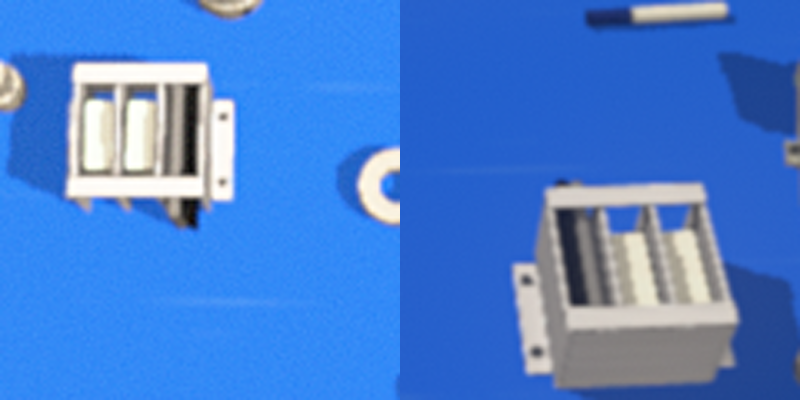

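The case stands in the bay with its near end sticking out by roughly the expected amount. The contact force vanished after the stop, so the case may have rebounded off the rubber. I'll push again, slowly, to confirm that it is seated.

Run:
```python
from h import *
import cv2
f=lambda:(env.read_state()["force"].round(1),env.read_state()["tool_pos"].round(1),env.read_state()["time_s"])
env.move_l([400,82,220],rate=250);env.move_l([500,82,98],rate=200);env.move_l([560,82,98],rate=120);print(f())
for x in range(564,580):
    st=env.move_l([x,82,98],rate=10,f_stop=15);F,p,t=f();print(x,st,F,p)
    if st or F[0]<-8: break
env.hold(.3);print(f())
env.move_l([p[0]-8,82,98],rate=15)
env.move_l([500,82,98],rate=120);env.move_l([400,82,220],rate=200);env.move_l([330,82,260],rate=250);print(f())
s=viewer.camera("side");t=viewer.camera("top");cv2.imwrite("pics/tf.png",t)
a=cv2.resize(t[140:260,190:310],(400,400),interpolation=2);b=cv2.resize(s[170:300,280:410],(400,400),interpolation=2)
cv2.imwrite("pics/home2.png",np.hstack([a,b]))
for P in([579.5,92,70],[579.5,72,70],[579.5,72,0]): print(((proj("top",P)-[190,140]+.35)*3.3333).round())
d=cv2.absdiff(t,cv2.imread("pics/top0.png")).max(2)>50
print([c.tolist() for c in cv2.connectedComponentsWithStats(d.astype(np.uint8))[2][1:] if c[4]>12])
```

```text
(array([ 0.5,  0.3, -0. ]), array([559.1,  81.9,  98.1]), 25.2333)
564 False [ 0.8 -0.4  0.2] [564.  82.  98.]
565 False [ 0.5 -0.1 -0.3] [565.  82.  98.]
566 False [ 0.2  0.5 -0.1] [566.1  82.   98. ]
567 False [-0.1 -0.3 -0.1] [567.1  82.   98. ]
568 False [-0.7  0.1 -0. ] [568.1  82.   98. ]
569 False [-0.5  0.7  0.8] [568.9  82.   97.9]
570 False [-5.   0.2  3.4] [569.1  82.   97.9]
571 False [-8.2  0.8  6.2] [569.1  82.   97.8]
(array([-8.4,  0.3,  7. ]), array([569.2,  81.9,  97.8]), 27.8333)
(array([ 0.9,  1. , -0.1]), array([330.7,  82.2, 259.9]), 30.7167)
[168. 215.]
[192. 216.]
[200. 229.]
[[241, 165, 9, 28, 214], [237, 199, 13, 10, 99], [101, 211, 9, 9, 21], [350, 211, 58, 19, 577], [120, 217, 7, 19, 55], [107, 219, 11, 9, 28], [100, 222, 5, 7, 18], [106, 226, 16, 15, 38], [127, 226, 10, 12, 33], [99, 233, 8, 13, 28], [161, 239, 19, 26, 83], [98, 241, 5, 9, 20], [122, 241, 28, 23, 131], [136, 240, 11, 11, 27], [118, 246, 13, 12, 51], [178, 248, 10, 21, 62], [155, 258, 7, 6, 17], [155, 274, 114, 146, 10394], [0, 354, 24, 42, 539], [246, 377, 8, 6, 36], [247, 383, 6, 7, 15], [246, 399, 9, 11, 64], [253, 414, 24, 6, 104]]
```

View pics/home2.png

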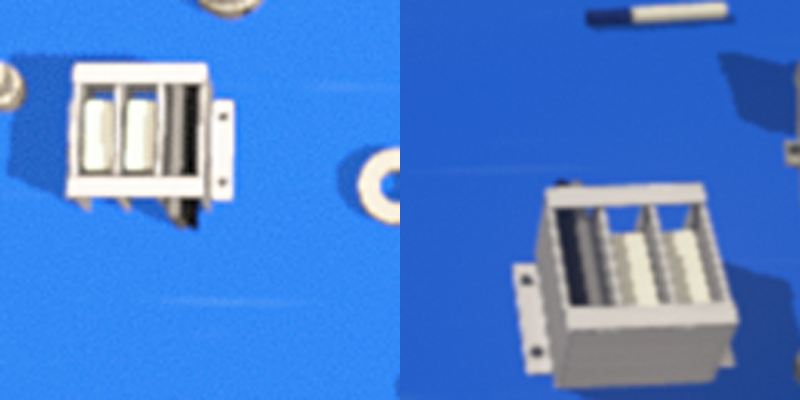

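Under the second push the case stopped firmly at TCP x=569.2, and the 8 N held. That puts its near end at about x=579, as predicted for home. It stands upright, and the white boxes haven't moved. I'm handing the job in.

```bash
python3 -c "
from station import workorder
print(workorder.sign_off())"
```

```text
the job is handed in; nothing more can be done
None
```

The stylus case is home in the empty bay, standing on its long edge, and I've handed the job in at about 31 s of the 48 s allowed.

I lifted it off the gauge box and stood it on the table on the bay axis, about 30 mm in front of the mouth. After letting go of it, I pushed it in end first with closed fingers.

- **First push:** it stopped at 10 N, but the force then dropped to zero, so I could not be sure the case was seated.
- **Second push:** repeated slowly, it met a firm stop, with about 8 N holding at TCP x = 569.2. That puts the near end at about x = 579, against 579.5 to 581 predicted, which is within the 2 mm calibration error. The arm then backed off and touches nothing.
- **Last pictures:** the case is upright in the bay and the two white boxes look unmoved.
- **Bystanders:** comparing the first and last top views, I saw differences at the places the case left and entered. The others I put down to the arm and its shadow, without checking each one. None fell on the stepped shaft, ring gauge or flange.

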